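# Load a wax mould into the indexing wheel and click it on to the injector

## Task

Lift the mould with the green rubber off its hook, lower it (do not drop it) fully home and upright into the wax injector wheel's empty pocket at the yellow loading mark, and let go. Then, without touching that mould again, turn the wheel exactly one click anticlockwise seen from above, say by pushing a black peg on its rim, so that the green mould stops at the injector nozzle. Leave the red mould on its hook and everything else where it is.

Things in the scene. Friction and masses are not known exactly. Their poses are not given: they have to be found in the camera images.
- green_mould_center (a point): Centre, half-way up, of the green mould: aluminium cassette with green rubber inlay, 114 mm tall, 12 mm thick (its x), 56 mm wide (its y), z up, 0.1 to 0.2 kg, both faces alike. From the bottom: body 55 mm tall; window 24 mm tall, 26 mm wide through the thickness; ribbed grip tab 35 mm tall, 42 mm wide (middle 39.5 mm above this point). Hangs by the window's upper edge, 22 mm above this point.
- red_mould_center (a point): Centre of the other hanging mould, of the same size but with red rubber. Leave it hanging.
- stand: Fixed wooden stand, 100 x 180 mm, with an upright board 121 mm high along its back, 34 to 46 mm along +x from the origin (under the middle of its foot, z up). Two flat steel hooks run from the board along the stand's -x, at y = +50 and -50 mm. The moulds hang near the stand's x = 0, faces across its x axis.
- hook_a (a point): Point on top of one hook (stand's y = +50 mm), above the stand's origin line, 112 mm above the worktop; axes as the stand's. The hook is 14 mm wide, 5 mm thick and ends 36 mm along -x from here in a lip that rises 7 mm. To unhook: raise the mould by 12 mm (more than 8, less than 17), draw it at least 50 mm along -x, then lift away.
- hook_b (a point): The same point on the other hook (stand's y = -50 mm). Some 0.3 m to the right of the stand a big fixed dust pipe (black, red valve lever, 0.2 m across from 0.2 m above the worktop upwards) rises from the worktop at x = 0.43, y = -0.52 m: keep the arm clear of it.
- changer: Fixed base of the wheel; origin on the wheel axis at worktop height, z up. The wheel is 284 mm across, its top face 38 mm above the worktop. The loading station (yellow mark on a tongue of the base beyond the rim) lies towards this frame's -y; the injector, a white column 0.17 to 0.22 m from the axis, 121 mm high, with a brass nozzle, lies 60 degrees anticlockwise of it.
- load_station (a point): Fixed point at the loading station: middle of the floor of the pocket standing there, 80 mm from the wheel axis, 38 mm above the worktop. Axes as those of the changer.
- inject_station (a point): Fixed point in front of the nozzle, where the middle of the pocket's floor comes after one click. Axes as those of the changer.
- pocket (a point): Middle of the floor of the empty pocket that is at the loading station at the start; turns with the wheel. The pocket is 60 mm wide along the rim (its x) and 15.5 mm radially (its y), walls 16 mm high, flared lips to 24 mm. The mould stands in it with its faces towards and away from the wheel axis. Three other pockets hold grey moulds locked to the wheel; the others are empty.
- push_peg (a point): Top centre of one of six upright black pegs on the wheel's rim; turns with the wheel. Pegs are 14 mm across, rise 32 mm above the wheel's top face, stand 130 mm from the axis, half-way between pockets. This one stands 90 degrees clockwise of the pocket, on the robot's side at the start.
- wheel (a joint): Angle of the wheel in rad, growing anticlockwise seen from above. A spring holds it at stops every 1.047 rad (60 degrees); it is at stop 0 once settled at the start, and one click anticlockwise is 1.047. It resists with about 0.35 N m (some 3 N at a peg), less towards half-way, then is drawn on to the next stop by itself.
- tape: Roll of masking tape lying flat, 96 mm across, 25 mm high, origin under its middle. Bystander.
- powder_jar: Cream-coloured jar with a bunched top, 60 mm across, 119 mm high, origin under its middle. Bystander.
- end_nippers: Red-handled end nippers lying flat, 65 x 155 x 16 mm, origin under its middle. Bystander.
Not all that is in view belongs to the job. Leave any purple look-alike of the part that bears green_mould_center alone.

How it is judged:
By the outcome, as a careful person would: the job done as asked, in the order asked, and still so for the second after the job is handed in, with the robot touching nothing.
It also fails if it takes over 58 s, if anything falls off the work surface, if the arm or the gripper's body presses on something with over 40 N, if the wrist force passes 120 N, or if a joint passes its speed limit or range.

## Robot

A 6-joint arm with a two-finger parallel gripper is mounted at the origin on a cart in front of the work surface, level with it; the furniture and walls round the work are solid. World frame = base frame: x ahead of the robot, y to its left, z up, the work surface at z = 0. Lengths are in m, angles in rad, forces in N, time in s.
With the tool pointing down it reaches from about 0.4 to 0.825 m from the base axis. Payload 7 kg.
Tool frame: the origin (TCP) lies midway between the tips of the shut fingers; the grasp point (between the pads) lies 19 mm behind it; z points along the fingers, x is the direction in which the jaws open and shut, and the axes are right-handed (so a half turn about z gives the same grasp; the last joint's range is limited). The gripper opens to 88 mm and grips with 3 to 60 N. Pads are 19 mm wide; open, the fingers measure 130 mm over their backs; the gripper's body (78 mm by 193 mm) begins 47 mm behind the grasp point.
Start: joints at [1.556, 0.359, 0.012, 0, -1.224, -0.288], TCP at [0.201, 0.644, 0.227] pointing down, gripper open.
Joint ranges: [-3.07, 3.07], [-1.43, 2.12], [-1.02, 1.25], [-3.03, 1.67], [-3.05, -0], [-3.03, 3.03]. Speed limits (rad/s): [2.39, 2.39, 3.01, 3.14, 3.14, 3.14].

## Interface

Orientations are given as [roll, pitch, yaw] about the fixed x, y, z axes, in that order (R = Rz(yaw) Ry(pitch) Rx(roll)).
In Python, from station import status, eyes, workorder gives the robot as it stands.
- The arm moves only by the shell command python3 -m jog 'ROWS' [OPENING] [FORCE]. ROWS is JSON, a list of rows, each a list of 6 numbers: the shift along the world's x, y, z in mm, then the turn, a rotation vector about the world's x, y, z in rad. A call has 1 to 12 rows; each row shifts and turns the pose as measured when the row begins; what a row does not reach is not made up. A row lasts 1/10 s, in which the tool goes at most 50 mm and 8.59 degrees, less where a joint would pass 70% of its speed; a pose out of reach is approached as far as the arm can. A call with a gripper value outside its range is refused whole. OPENING is the opening, from 0 (shut) to 1 (fully open), set as the call begins (- or left out, the last holds). The fingers move at their own pace and stop on an object; FORCE is the grip in N (left out, the last holds). Time passes only in rows, so rows that do not move let the fingers close. It gives the time, the measured TCP pose, the force and the opening at its end, in the units of the state.
- status.get_state(): the state, without advancing time (a new reading comes with each control period).
- eyes.grab_frame(name): name is "scene" or "top"; returns the picture (400x640x3 uint8, blue, green, red); there is no depth.
- eyes.calibration(name): a dict with "camera_matrix" (3x3 intrinsics, pixels), "cam_to_world" (4x4, takes a point from camera to world coordinates). Camera axes: x right, y up, looking along -z (the intrinsics and any distortion apply to the point x, -y, -z); pixel columns grow to the right and rows downward; lengths in m; the calibration is good to about 2 mm. A picture is of the moment at which its call begins. calibration takes no time and is no camera call.
- workorder.job_done(): hands the job in, once; it reports no verdict.
The state is a dict: "t": time; "q": joint angles; "qd": joint speeds; "joint_efforts": joint torques, N m; "eef_pos": TCP position; "ee_rot": TCP orientation; "force": force on the tool from outside, world axes, zero at the start; "moment": the same for the moment, N m; "width": finger opening in m.
Only numpy, scipy, OpenCV 4.12 (cv2) and the standard library are available. Lean on these libraries where they do the work, as an engineer would, in place of code of your own. Each camera call takes 0.05 s, during which the arm holds its last target. There are 200 camera calls.

## Working session

There is one attempt and no reset: what is moved stays moved. The work goes in short steps, Python scripts to look and compute and a shell command to move; the robot and the scene stay as the last step left them, time stands still between calls to the robot, and variables do not carry over. Pictures are saved under pics/ and viewed, about 8 in all and at most 12, crops included, and the job is handed in when it is done.

```bash
mkdir -p pics; ls; python3 - <<'E'
from station import status,eyes
import cv2,numpy as np
for n in("scene","top"):
    cv2.imwrite(f"pics/{n}0.png",eyes.grab_frame(n))
    c=eyes.calibration(n);print(n,c)
print(status.get_state())
E
```

```text
pics
scene {'camera_matrix': array([[450.39585596,   0.        , 316.65607019],
       [  0.        , 450.39585596, 198.48608133],
       [  0.        ,   0.        ,   1.        ]]), 'cam_to_world': array([[ 0.66690903,  0.34091177, -0.66257944, -0.21720372],
       [-0.74505773,  0.31823171, -0.58618901, -0.63349722],
       [ 0.01101506,  0.88459468,  0.46623055,  0.62168092],
       [ 0.        ,  0.        ,  0.        ,  1.        ]])}
top {'camera_matrix': array([[435.93182821,   0.        , 327.72534957],
       [  0.        , 435.93182821, 200.01364218],
       [  0.        ,   0.        ,   1.        ]]), 'cam_to_world': array([[-0.01246519,  0.99430349, -0.10585458,  0.42973241],
       [-0.99991578, -0.01201257,  0.0049124 ,  0.05643581],
       [ 0.00361283,  0.1059069 ,  0.99436949,  1.25644026],
       [ 0.        ,  0.        ,  0.        ,  1.        ]])}
{'t': 0.1, 'q': array([ 1.55611498e+00,  3.59306377e-01,  1.11666145e-02, -2.86384953e-04,
       -1.22410542e+00, -2.88123780e-01]), 'qd': array([ 3.22983722e-04, -1.59622507e-03,  1.32777007e-03,  3.11089710e-05,
        4.36773836e-04, -2.03465827e-03]), 'joint_efforts': array([-7.58928672e-04, -5.84161127e+01,  2.93750274e+01,  7.01546609e+00,
        1.00862994e-02, -5.35588163e-05]), 'eef_pos': array([0.20117246, 0.6438753 , 0.22573314]), 'ee_rot': array([-3.14143906e+00, -1.46564089e-03, -1.87369907e+00]), 'force': array([-0.26461611,  0.30103679, -0.1346606 ]), 'moment': array([ 0.01385698,  0.03662169, -0.0106563 ]), 'width': 0.08748152791782891}
```

View pics/scene0.png

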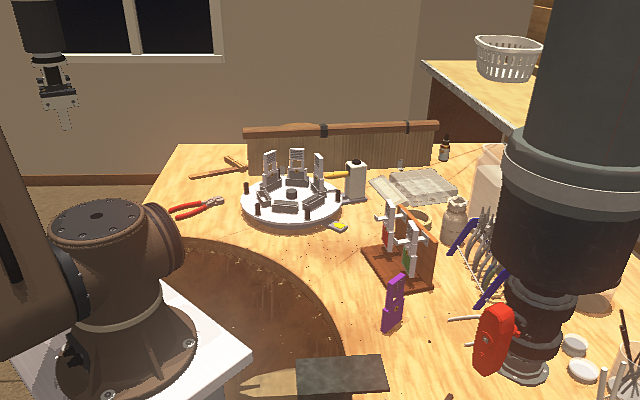

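View pics/top0.png

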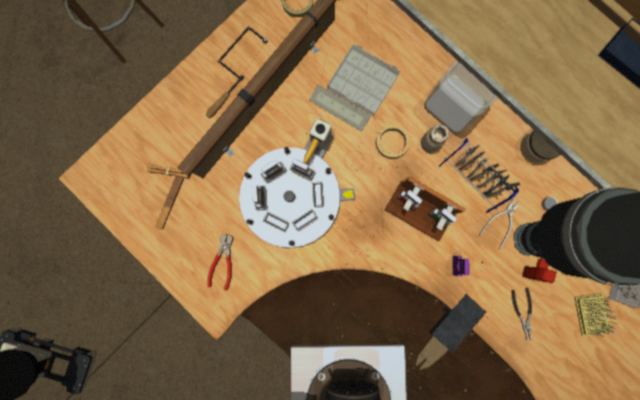

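Scene: the stand is at about (400,250), with two hanging moulds at (391,225) and (411,248), and a purple look-alike stands at (393,303). Top: the wheel is centred near (289,197), the yellow mark is at (347,195), and the stand is near (423,210).

```bash
python3 - <<'E'
import cv2,numpy as np
t=cv2.imread("pics/top0.png");s=cv2.imread("pics/scene0.png")
cv2.imwrite("pics/c1.png",cv2.resize(t[135:255,235:475],None,fx=3.333,fy=3.333,interpolation=cv2.INTER_CUBIC))
cv2.imwrite("pics/c2.png",cv2.resize(s[185:300,345:450],None,fx=5,fy=5,interpolation=cv2.INTER_CUBIC))
E
```

```text
(no output)
```

View pics/c1.png

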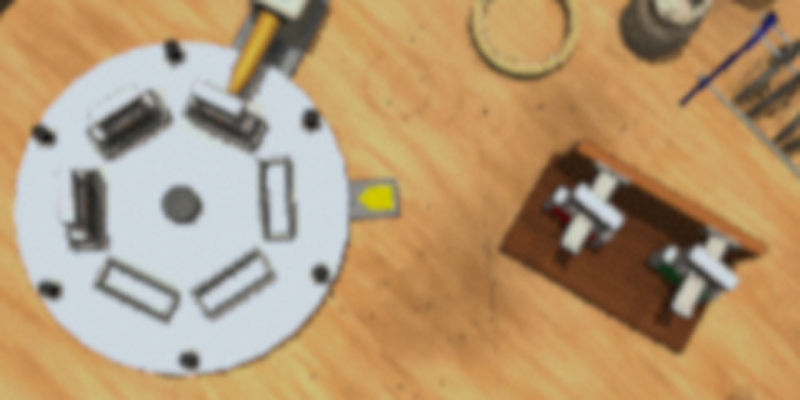

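View pics/c2.png

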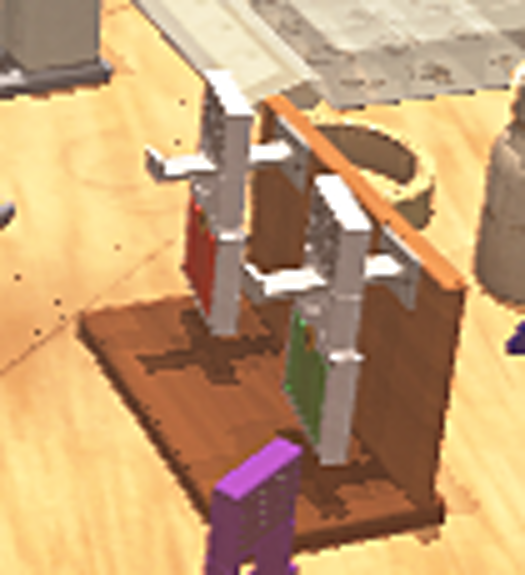

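Candidates, in crop pixels: the red-rubber mould is at top (590,210) / scene (215,250). The green-rubber mould is at top (709,270) / scene (330,330). The purple look-alike is at scene (255,480). The one at the right-hand hook has visible green rubber, so it is the target.

```bash
cat > h.py <<'E'
import numpy as np
from station import eyes
C={n:eyes.calibration(n) for n in("scene","top")}
def ray(n,u,v):
    K=C[n]["camera_matrix"];T=C[n]["cam_to_world"]
    d=np.array([(u-K[0,2])/K[0,0],-(v-K[1,2])/K[1,1],-1]);return T[:3,3],T[:3,:3]@d
def at(n,u,v,z):
    o,d=ray(n,u,v);return o+d*(z-o[2])/d[2]
def tri(a,b):
    o1,d1=ray("top",*a);o2,d2=ray("scene",*b)
    s=np.linalg.lstsq(np.c_[d1,-d2],o2-o1,rcond=None)[0];p,q=o1+s[0]*d1,o2+s[1]*d2
    return (p+q)/2,np.linalg.norm(p-q)
def proj(n,p):
    K=C[n]["camera_matrix"];T=C[n]["cam_to_world"]
    c=T[:3,:3].T@(np.array(p)-T[:3,3]);return K[0,2]-K[0,0]*c[0]/c[2],K[1,2]+K[1,1]*c[1]/c[2]
E
python3 - <<'E'
from h import *
np.set_printoptions(precision=4,suppress=True)
t=lambda u,v,z:at("top",235+(u+.5)/3.333-.5,135+(v+.5)/3.333-.5,z)
s=lambda u,v:(345+(u+.5)/5-.5,185+(v+.5)/5-.5)
for n,u,v,z in [("wheel c",182,208,.038),("hub",181,204,.05),("L",15,207,.038),("R",350,207,.038),("T",180,40,.038),("B",185,375,.038),("pocket",277,199,.054),("peg push",190,357,.07),("p2",320,273,.07),("p3",311,118,.07),("p4",174,48,.07),("p5",42,131,.07),("p6",50,288,.07),("yellow",380,198,.03),("green top",708,270,.147),("gt a",680,248,.147),("gt b",735,292,.147),("red top",596,210,.147),("foot FL",500,250,.01),("foot FR",680,352,.01),("board L",582,143,.121),("board R",766,248,.121),("hook tip g",682,308,.119),("hook root g",722,240,.112)]:
    print(n,t(u,v,z))
uv=lambda u,v:(235+(u+.5)/3.333-.5,135+(v+.5)/3.333-.5)
print(tri(uv(708,270),s(343,205)))
print(tri(uv(596,210),s(229,97)))
pegs=np.array([t(*p,.07)[:2] for p in[(190,357),(320,273),(311,118),(174,48),(42,131),(50,288)]])
c=pegs.mean(0);print("pegs c",c,np.linalg.norm(pegs-c,axis=1),np.degrees(np.arctan2(*(pegs-c).T[::-1])))
E
```

```text
wheel c [0.5691 0.1585 0.038 ]
hub [0.5711 0.1583 0.05  ]
L [0.5717 0.2993 0.038 ]
R [0.5683 0.0167 0.038 ]
T [0.7136 0.1597 0.038 ]
B [0.429  0.1564 0.038 ]
pocket [0.5739 0.078  0.054 ]
peg push [0.4435 0.1497 0.07  ]
p2 [0.5106 0.0431 0.07  ]
p3 [0.6391 0.0489 0.07  ]
p4 [0.6994 0.162  0.07  ]
p5 [0.6308 0.2712 0.07  ]
p6 [0.501  0.2637 0.07  ]
yellow [ 0.5766 -0.0092  0.03  ]
green top [ 0.504  -0.2531  0.147 ]
gt a [ 0.5212 -0.2323  0.147 ]
gt b [ 0.4869 -0.2731  0.147 ]
red top [ 0.5513 -0.1688  0.147 ]
foot FL [ 0.5326 -0.1128  0.01  ]
foot FR [ 0.4433 -0.2645  0.01  ]
board L [ 0.6075 -0.1648  0.121 ]
board R [ 0.5225 -0.3067  0.121 ]
hook tip g [ 0.4763 -0.2393  0.119 ]
hook root g [ 0.53  -0.275  0.112]
(array([ 0.5056, -0.2559,  0.1441]), np.float64(0.004692333116431164))
(array([ 0.5524, -0.1705,  0.1444]), np.float64(0.0027076611924318405))
pegs c [0.5707 0.1564] [0.1274 0.1283 0.1274 0.1288 0.1295 0.128 ] [-176.9579 -117.9642  -57.5614    2.4863   62.3514  123.0183]
```

```bash
python3 -m jog '[[22,-32,2,0,0,0],[22,-32,2,0,0,0],[22,-32,2,0,0,0],[22,-32,2,0,0,0],[22,-32,2,0,0,0],[22,-32,2,0,0,0],[22,-32,2,0,0,0],[22,-32,2,0,0,0],[22,-32,0,0,0,0],[22,-32,0,0,0,0],[22,-32,0,0,0,0],[22,-32,0,0,0,0]]' 1; python3 -m jog '[[8,-40,0,0,0,0],[8,-40,0,0,0,0],[8,-40,0,0,0,0],[8,-40,0,0,0,0],[8,-40,0,0,0,0],[8,-40,0,0,0,0],[0,-40,0,0,0,0],[0,-40,0,0,0,0],[0,0,0,0,0,0]]'
```

```text
t: 1.3
eef_pos: [0.4681, 0.2452, 0.2364]
ee_rot: [3.141, -0.01, -1.866]
force: [0.7, 1.1, 0.1]
width: 0.0872
t: 2.2
eef_pos: [0.5159, -0.0917, 0.2337]
ee_rot: [3.137, -0.013, -1.87]
force: [-0.6, 1.3, 0.5]
width: 0.0879
```

```bash
cat >> h.py <<'E'
from scipy.spatial.transform import Rotation as Ro
def go(x,y,z,yaw):
    "mm shift and rotvec from here to a tool-down pose"
    from station import status
    s=status.get_state();R=Ro.from_euler('xyz',[np.pi,0,yaw])*Ro.from_euler('xyz',s["ee_rot"]).inv()
    print("need",np.round((np.array([x,y,z])-s["eef_pos"])*1e3,1),np.round(R.as_rotvec(),3),"F",np.round(s["force"],1),"w",round(s["width"],4))
E
python3 -m jog '[[-2,-32,-2,0.001,0.003,-0.046],[-2,-32,-2,0.001,0.003,-0.046],[-2,-32,-2,0,0.003,-0.046],[-2,-32,-2,0,0,-0.046],[-2,-32,-2,0,0,-0.046],[0,0,0,0,0,0],[0,0,0,0,0,0]]' 0.75
python3 - <<'E'
from h import *
import cv2
go(.505,-.254,.23,-2.10)
t=eyes.grab_frame("top");s=eyes.grab_frame("scene")
print(proj("scene",[.505,-.254,.13]),proj("top",[.505,-.254,.13]))
a=cv2.resize(s[160:290,350:450],(400,520),interpolation=cv2.INTER_CUBIC);b=cv2.resize(t[160:260,385:485],(400,400),interpolation=cv2.INTER_CUBIC)
o=np.zeros((520,800,3),np.uint8);o[:,:400]=a;o[:400,400:]=b;cv2.imwrite("pics/c3.png",o)
E
```

```text
t: 2.9
eef_pos: [0.5042, -0.2565, 0.2211]
ee_rot: [3.124, -0.014, -2.11]
force: [-0.6, 0.9, 0.2]
width: 0.0655
need [0.8 2.5 8.9] [ 0.004 -0.022  0.01 ] F [-0.6  0.9  0.2] w 0.0655
(np.float64(410.3369731453227), np.float64(231.3926338959984)) (np.float64(445.58611244364226), np.float64(215.73211722636194))
```

View pics/c3.png

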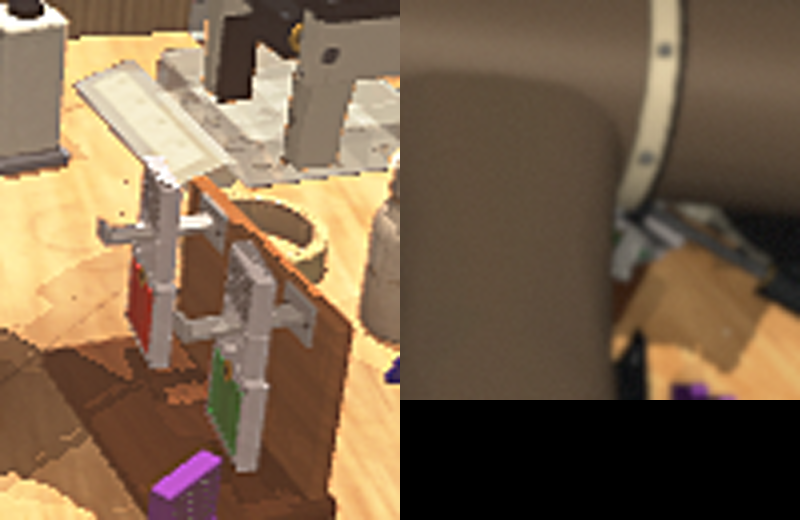

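```bash
python3 - <<'E'
from h import *
x=np.array([.863,-.505]);y=np.array([.505,.863])
for p in [(413,225.7),(412.5,225.8)]:
    a=at("scene",*p,.147)[:2];print(a,a@x,a@y)
for a in ([.504,-.2531],[.5056,-.2559]): print(np.array(a)@x,np.array(a)@y)
go(.505,-.2545,.1105,-2.10)
E
```

```text
[ 0.50275803 -0.25950836] 0.5649319022656023 0.029937093662730535
[ 0.50171931 -0.2589653 ] 0.5637612429415274 0.02988120001294997
0.5627675 0.036094700000000035
0.5655623000000001 0.03448630000000005
need [   0.6    1.3 -110.8] [ 0.004 -0.022  0.009] F [ 0.1  1.  -0.9] w 0.0661
```

```bash
python3 -m jog '[[0,0,-20,0.004,-0.012,0.008],[0,0,-20,0,-0.01,0],[0,0,-20,0,0,0],[0,0,-20,0,0,0],[0,0,-15,0,0,0],[0,0,-5,0,0,0],[0,0,0,0,0,0]]'
python3 -c "
from h import *
go(.5034,-.256,.1105,-2.10)"
```

```text
t: 3.7
eef_pos: [0.5072, -0.2482, 0.1208]
ee_rot: [-3.136, 0.003, -2.088]
force: [0.6, 0.2, 1.0]
width: 0.0657
need [ -3.8  -7.8 -10.3] [ 0.     0.007 -0.012] F [0.6 0.2 1. ] w 0.0657
```

```bash
python3 -m jog '[[-3,-7,0,0,0.005,-0.012],[-1,-2,-6,0,0,0],[0,0,-4,0,0,0],[0,0,0,0,0,0]]'
python3 -c "
from h import *
go(.5034,-.256,.1105,-2.10)
go(.5034,-.256,.1105,-2.10)"
```

```text
t: 4.1
eef_pos: [0.5047, -0.2575, 0.1128]
ee_rot: [-3.137, 0.002, -2.099]
force: [0.9, -0.5, 0.1]
width: 0.0656
need [-1.3  1.5 -2.3] [ 0.001  0.005 -0.001] F [ 0.9 -0.5  0.1] w 0.0656
need [-1.3  1.5 -2.3] [ 0.001  0.005 -0.001] F [ 0.9 -0.5  0.1] w 0.0656
```

Aligned; closing the gripper.

```bash
python3 -m jog '[[-1,1,-2,0,0.004,0],[0,0,0,0,0,0],[0,0,0,0,0,0],[0,0,0,0,0,0],[0,0,0,0,0,0],[0,0,0,0,0,0]]' 0.3 25
python3 - <<'E'
from h import *
import cv2
go(.5034,-.256,.1105,-2.10)
s=eyes.grab_frame("scene")
cv2.imwrite("pics/c4.png",cv2.resize(s[160:300,340:460],None,fx=4.2,fy=4.2,interpolation=cv2.INTER_CUBIC))
E
```

```text
t: 4.7
eef_pos: [0.5037, -0.2568, 0.111]
ee_rot: [-3.14, -0.0, -2.099]
force: [0.6, 0.1, -0.2]
width: 0.0424
need [-0.3  0.8 -0.5] [ 0.001  0.001 -0.001] F [ 0.6  0.1 -0.2] w 0.0424
```

View pics/c4.png

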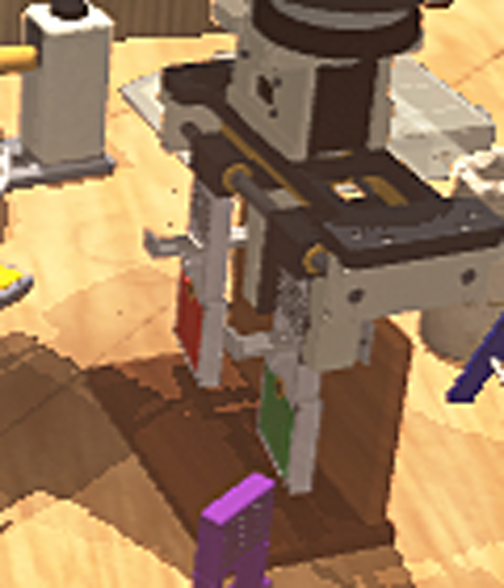

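The gripper holds the green mould's tab at 42 mm width, and the red one is undisturbed. Next I raise it 12 mm.

```bash
python3 -m jog '[[0,0,5,0,0,0],[0,0,5,0,0,0],[0,0,3,0,0,0],[0,0,0,0,0,0],[0,0,0,0,0,0]]' 0.3 35
python3 -c "
from h import *
go(.5034,-.256,.1235,-2.10)"
```

```text
t: 5.25
eef_pos: [0.5034, -0.2565, 0.1251]
ee_rot: [-3.14, 0.0, -2.1]
force: [0.3, -0.2, -1.8]
width: 0.0421
need [-0.   0.5 -1.6] [ 0.001  0.001 -0.   ] F [ 0.3 -0.2 -1.8] w 0.0421
```

```bash
python3 -m jog '[[-4.3,2.5,-1.5,0,0,0],[-8.6,5,0,0,0,0],[-8.6,5,0,0,0,0],[0,0,0,0,0,0]]'
python3 -c "
from h import *
go(.5034-.0518,-.2565+.0303,.1235,-2.10)"
```

```text
t: 5.65
eef_pos: [0.4791, -0.2427, 0.1227]
ee_rot: [3.141, -0.0, -2.1]
force: [-0.3, -0.4, -0.9]
width: 0.0421
need [-27.5  16.5   0.8] [ 0. -0.  0.] F [-0.3 -0.4 -0.9] w 0.0421
```

```bash
python3 -m jog '[[-9,5.4,0.8,0,0,0],[-9,5.4,0,0,0,0],[-9,5.4,0,0,0,0],[-4,2.4,0,0,0,0],[0,0,0,0,0,0]]'
python3 -c "
from h import *
go(.5034-.0518,-.2565+.0303,.1235,-2.10)"
```

```text
t: 6.15
eef_pos: [0.4447, -0.2221, 0.124]
ee_rot: [-3.141, 0.0, -2.1]
force: [-0.2, 0.5, -1.2]
width: 0.0422
need [ 6.9 -4.1 -0.5] [ 0.  0. -0.] F [-0.2  0.5 -1.2] w 0.0422
```

```bash
python3 -m jog '[[0,0,25,0,0,0],[0,0,30,0,0,0],[0,0,30,0,0,0],[0,0,25,0,0,0],[8,25,0,0,0,-0.08],[10,25,0,0,0,-0.08],[10,25,0,0,0,-0.08],[10,25,0,0,0,-0.08],[10,25,0,0,0,-0.08],[10,25,0,0,0,-0.08]]'
python3 -c "
from h import *
go(.5745,.077,.23,-3.098)"
```

```text
t: 7.15
eef_pos: [0.5045, -0.0692, 0.2404]
ee_rot: [-3.139, 0.003, -2.601]
force: [0.7, -0.2, -2.3]
width: 0.0424
need [ 70.  146.2 -10.4] [ 0.002  0.004 -0.497] F [ 0.7 -0.2 -2.3] w 0.0424
```

```bash
python3 -m jog '[[11,23,0,0,0.001,-0.08],[11,23,0,0,0.001,-0.08],[11,23,0,0,0.001,-0.08],[11,23,0,0,0,-0.08],[11,22,0,0,0,-0.08],[11,22,0,0,0,-0.08],[3,8,0,0,0,-0.02],[0,0,0,0,0,0],[0,0,0,0,0,0]]'
python3 - <<'E'
from h import *
import cv2
go(.5745,.077,.23,-3.098)
s=eyes.grab_frame("scene");t=eyes.grab_frame("top")
a=cv2.resize(s[90:240,230:380],(600,600),interpolation=cv2.INTER_CUBIC)
cv2.imwrite("pics/c5.png",a);cv2.imwrite("pics/t5.png",t)
E
```

```text
t: 8.05
eef_pos: [0.5786, 0.0849, 0.2396]
ee_rot: [-3.139, 0.001, -3.12]
force: [-0.5, -1.1, -1.5]
width: 0.0426
need [-4.1 -7.9 -9.6] [0.003 0.001 0.022] F [-0.5 -1.1 -1.5] w 0.0426
```

View pics/c5.png

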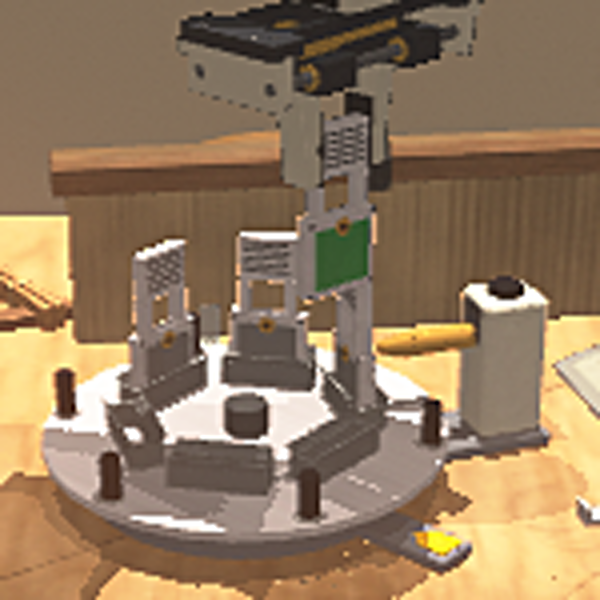

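```bash
python3 - <<'E'
from h import *
from station import status
s=status.get_state();p=s["eef_pos"];yaw=s["ee_rot"][2]
ex=np.array([np.cos(yaw),np.sin(yaw),0]);ey=np.array([ex[1],-ex[0],0])  # tool x = mould width
f=lambda q:[round((q[0]-230)*4+1.5),round((q[1]-90)*4+1.5)]
for name,z in (("bottom",-.078),("body top",-.023),("tab top",.036)):
    w=.021 if z>0 else .028
    print(name,[f(proj("scene",p+[0,0,z]+a*w*ex+b*.006*ey)) for a in(1,-1) for b in(1,-1)])
for c in ([.5745,.077],):
    th=np.radians(2.5);e1=np.array([np.cos(th),np.sin(th),0]);e2=np.array([-e1[1],e1[0],0])
    P=np.array([*c,.054])
    print("pocket rim in scene",[f(proj("scene",P+a*.030*e1+b*.00775*e2)) for a in(1,-1) for b in(1,-1)])
    print("pocket lip62",[f(proj("scene",P+[0,0,0.008]+a*.030*e1+b*.012*e2)) for a in(1,-1) for b in(1,-1)])
print("pegtop",f(proj("scene",[.571+.13*np.cos(np.radians(-177.5)),.157+.13*np.sin(np.radians(-177.5)),.07])),f(proj("scene",[.571+.13*np.cos(np.radians(-117.5)),.157+.13*np.sin(np.radians(-117.5)),.07])),f(proj("scene",[.571+.13*np.cos(np.radians(-57.5)),.157+.13*np.sin(np.radians(-57.5)),.07])))
E
python3 - <<'E'
import cv2
a=cv2.imread("pics/c5.png")[400:500,260:410];cv2.imwrite("pics/c6.png",cv2.resize(a,None,fx=5,fy=5,interpolation=cv2.INTER_CUBIC))
E
```

```text
bottom [[298, 302], [312, 307], [355, 277], [369, 281]]
body top [[298, 221], [312, 225], [356, 197], [370, 202]]
tab top [[305, 127], [320, 131], [350, 111], [365, 115]]
pocket rim in scene [[356, 425], [374, 432], [299, 457], [317, 465]]
pocket lip62 [[351, 413], [379, 424], [294, 445], [322, 456]]
pegtop [111, 457] [311, 475] [435, 404]
```

View pics/c6.png

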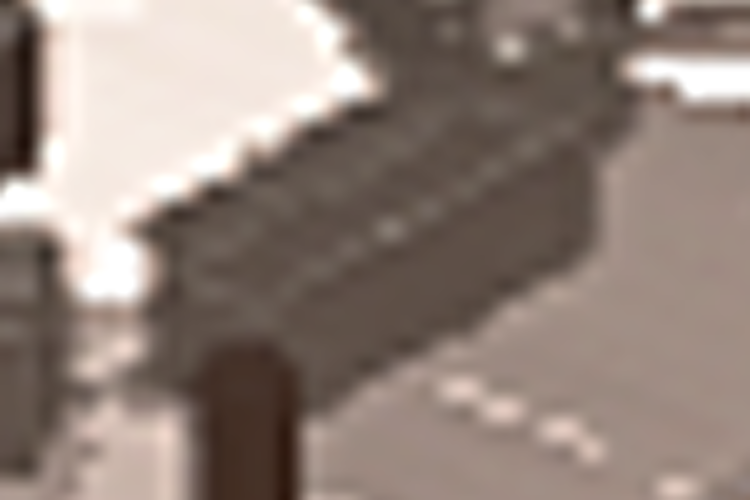

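```bash
python3 -m jog '[[-4.5,-7.5,-10,0.003,0.001,0.022],[0,0,-20,0,0,0],[0,0,-20,0,0,0],[0,0,-20,0,0,0],[0,0,-15,0,0,0],[0,0,0,0,0,0],[0,0,0,0,0,0]]'
python3 -c "
from h import *
go(.574,.0775,.15,-3.098)"
```

```text
t: 8.85
eef_pos: [0.5732, 0.0716, 0.1553]
ee_rot: [3.14, 0.005, -3.1]
force: [0.1, -0.1, -1.0]
width: 0.0421
need [ 0.8  5.9 -5.3] [-0.002  0.005  0.002] F [ 0.1 -0.1 -1. ] w 0.0421
```

```bash
python3 -m jog '[[0.8,5.5,0,-0.002,0.004,0.002],[0,0,0,0,0,0],[0,0,-3,0,0,0],[0,0,0,0,0,0]]'
python3 - <<'E'
from h import *
import cv2
go(.574,.0775,.15,-3.098)
s=eyes.grab_frame("scene")
cv2.imwrite("pics/c7.png",cv2.resize(s[110:225,280:365],None,fx=5,fy=5,interpolation=cv2.INTER_CUBIC))
E
```

```text
t: 9.25
eef_pos: [0.5756, 0.0777, 0.1554]
ee_rot: [3.14, 0.006, -3.097]
force: [0.3, -0.0, -2.5]
width: 0.0421
need [-1.6 -0.2 -5.4] [-0.002  0.006 -0.001] F [ 0.3 -0.  -2.5] w 0.0421
```

View pics/c7.png

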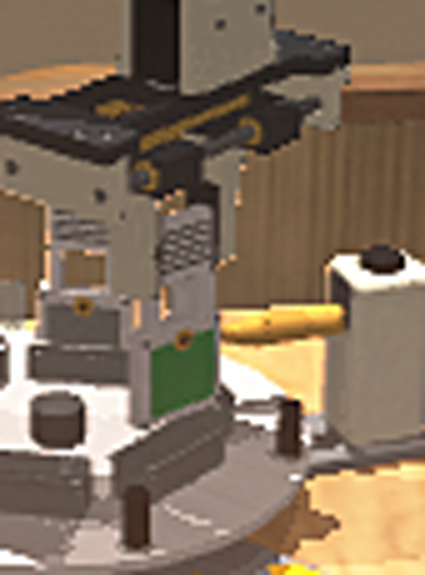

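The mould hangs just above the loading pocket, and the outlines line up. Next I lower it in small steps.

```bash
python3 -m jog '[[-1.6,0,-5,-0.001,0.004,0],[0,0,-5,0,0,0],[0,0,-5,0,0,0],[0,0,0,0,0,0]]'
python3 -c "
from h import *
go(.574,.0775,.116,-3.098)"
```

```text
t: 9.7
eef_pos: [0.574, 0.0779, 0.1395]
ee_rot: [3.141, 0.002, -3.097]
force: [-0.0, 0.5, -2.0]
width: 0.0421
need [  0.   -0.4 -23.5] [-0.001  0.002 -0.001] F [-0.   0.5 -2. ] w 0.0421
```

```bash
python3 -m jog '[[0,0,-5,0,0,0],[0,0,-5,0,0,0],[0,0,-5,0,0,0],[0,0,0,0,0,0]]'
python3 -c "
from h import *
go(.574,.0775,.116,-3.098)"
```

```text
t: 10.1
eef_pos: [0.577, 0.0782, 0.132]
ee_rot: [-3.141, 0.01, -3.091]
force: [-3.7, 0.2, -5.4]
width: 0.042
need [ -3.   -0.7 -16. ] [ 0.     0.01  -0.007] F [-3.7  0.2 -5.4] w 0.042
```

```bash
python3 -m jog '[[0,0,0,0,0,0],[0,0,0,0,0,0]]'
python3 - <<'E'
from h import *
from station import status
import cv2
go(.574,.0775,.116,-3.098)
print(status.get_state()["moment"])
s=eyes.grab_frame("scene")
cv2.imwrite("pics/c8.png",cv2.resize(s[130:225,280:365],None,fx=6,fy=6,interpolation=cv2.INTER_CUBIC))
E
```

```text
t: 10.3
eef_pos: [0.5764, 0.0782, 0.1322]
ee_rot: [-3.141, 0.01, -3.091]
force: [-1.7, 1.7, 1.3]
width: 0.0417
need [ -2.4  -0.7 -16.2] [ 0.     0.01  -0.007] F [-1.7  1.7  1.3] w 0.0417
[0.60072989 0.76019936 0.21416947]
```

View pics/c8.png

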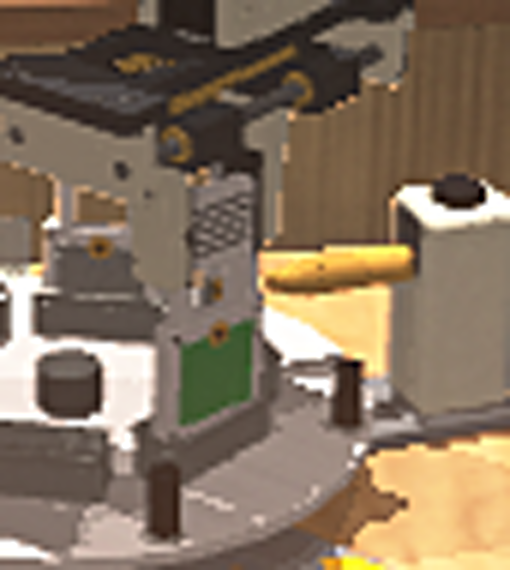

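```bash
python3 -m jog '[[0,0,5,0,0.01,-0.005],[0,0,0,0,0,0],[0,0,0,0,0,0]]'
python3 -c "
from h import *
from station import status
go(.5755,.0785,.116,-3.098);print(status.get_state()['moment'])
"
python3 -m jog '[[0,0,-3,0,0,0],[0,0,0,0,0,0],[0,0,0,0,0,0]]'
python3 -c "
from h import *
from station import status
go(.5755,.0785,.116,-3.098);print(status.get_state()['moment'])
"
```

```text
t: 10.65
eef_pos: [0.5771, 0.0781, 0.1367]
ee_rot: [-3.141, -0.001, -3.097]
force: [0.4, -0.1, -2.9]
width: 0.042
need [ -1.6   0.4 -20.7] [ 0.    -0.001 -0.001] F [ 0.4 -0.1 -2.9] w 0.042
[ 0.02842577 -0.04405003  0.01228628]
t: 10.95
eef_pos: [0.5778, 0.0784, 0.1337]
ee_rot: [3.142, 0.0, -3.097]
force: [-1.4, 0.8, 1.5]
width: 0.0423
need [ -2.3   0.1 -17.7] [-0.     0.    -0.001] F [-1.4  0.8  1.5] w 0.0423
[ 0.47190411  0.38064438 -0.01143842]
```

```bash
python3 -m jog '[[0,0,4,0,0,0],[-3.5,1.5,0,0,0,0],[0,0,0,0,0,0],[0,0,-3,0,0,0],[0,0,0,0,0,0]]'
python3 -c "
from h import *
from station import status
go(.574,.0795,.116,-3.098);print(status.get_state()['moment'])
"
python3 -m jog '[[0,0,-3,0,0,0],[0,0,0,0,0,0],[0,0,0,0,0,0]]'
python3 -c "
from h import *
from station import status
go(.574,.0795,.116,-3.098);print(status.get_state()['moment'])
"
```

```text
t: 11.45
eef_pos: [0.5733, 0.0794, 0.1342]
ee_rot: [-3.141, -0.001, -3.097]
force: [-0.1, -0.7, -2.5]
width: 0.042
need [  0.7   0.1 -18.2] [ 0.001 -0.001 -0.001] F [-0.1 -0.7 -2.5] w 0.042
[-0.19143316 -0.03252806  0.02593687]
t: 11.75
eef_pos: [0.5737, 0.0789, 0.132]
ee_rot: [-3.14, -0.0, -3.095]
force: [-1.0, -0.9, 0.7]
width: 0.0421
need [  0.3   0.6 -16. ] [ 0.002 -0.    -0.003] F [-1.  -0.9  0.7] w 0.0421
[-0.01437639  0.29313542  0.26206815]
```

```bash
python3 -m jog '[[0,0,2,0,0,0],[-2,-0.3,0,0,0,0],[0,0,-3,0,0,0],[0,0,-3,0,0,0],[0,0,0,0,0,0]]'
python3 -c "
from h import *
from station import status
go(.572,.0785,.116,-3.098);print(status.get_state()['moment'])
"
```

```text
t: 12.25
eef_pos: [0.5727, 0.0782, 0.1324]
ee_rot: [-3.138, 0.003, -3.093]
force: [-2.2, 1.1, -0.0]
width: 0.0424
need [ -0.7   0.3 -16.4] [ 0.003  0.003 -0.005] F [-2.2  1.1 -0. ] w 0.0424
[0.56502708 1.38873584 0.18596765]
```

```bash
python3 -m jog '[[0,0,3,0.002,0.003,0.005],[-3.2,0.3,0,0,0,0],[0,0,0,0,0,0],[0,0,-3,0,0,0],[0,0,-3,0,0,0],[0,0,0,0,0,0]]'
python3 -c "
from h import *
from station import status
go(.572,.0785,.116,-3.09);print(status.get_state()['moment'])
"
```

```text
t: 12.85
eef_pos: [0.5709, 0.0782, 0.1329]
ee_rot: [-3.139, 0.004, -3.086]
force: [-2.7, 0.6, 0.3]
width: 0.0421
need [  1.1   0.3 -16.9] [ 0.002  0.004 -0.004] F [-2.7  0.6  0.3] w 0.0421
[0.49874411 0.96856407 0.03645846]
```

```bash
python3 -m jog '[[0,0,3,0.002,0.004,0],[-2.7,0.3,0,0,0,0],[0,0,0,0,0,0],[0,0,0,0,0,0]]'
python3 -c "
from h import *
go(.568,.0785,.116,-3.09)"
python3 -m jog '[[0,0,-3,0,0,0],[0,0,-3,0,0,0],[0,0,0,0,0,0]]'
python3 -c "
from h import *
from station import status
go(.568,.0785,.116,-3.09);print(status.get_state()['moment'])
"
```

```text
t: 13.25
eef_pos: [0.5677, 0.0785, 0.1349]
ee_rot: [3.141, -0.001, -3.086]
force: [0.3, 0.2, -1.7]
width: 0.042
need [  0.3  -0.  -18.9] [-0.    -0.001 -0.004] F [ 0.3  0.2 -1.7] w 0.042
t: 13.55
eef_pos: [0.5696, 0.078, 0.1328]
ee_rot: [-3.14, 0.003, -3.084]
force: [-1.8, 1.8, -1.1]
width: 0.0427
need [ -1.6   0.5 -16.8] [ 0.002  0.003 -0.006] F [-1.8  1.8 -1.1] w 0.0427
[ 0.60641504  0.47453158 -0.01674856]
```

```bash
python3 - <<'E'
from h import *
from station import status
import cv2
def green(im,ox,oy,f):
    h=cv2.cvtColor(im,cv2.COLOR_BGR2HSV);m=cv2.inRange(h,(45,80,40),(80,255,200))
    n,l,st,c=cv2.connectedComponentsWithStats(m);i=1+st[1:,4].argmax()
    b=st[i];return np.round([ox+(b[0])/f,oy+b[1]/f,ox+(b[0]+b[2])/f,oy+(b[1]+b[3])/f,*(c[i]/f+[ox,oy])],1),b[4]/f/f
for fn,ox,oy,f,tcp in(("c5",230,90,4,[.5786,.0849,.2396]),("c7",280,110,5,[.5756,.0777,.1554]),("c8",280,130,6,[.5764,.0782,.1322])):
    print(fn,green(cv2.imread(f"pics/{fn}.png"),ox,oy,f),np.round(proj("scene",tcp),1))
im=eyes.grab_frame("scene");cv2.imwrite("pics/now.png",im);tcp=status.get_state()["eef_pos"]
print("now",green(im[100:240,280:370],280,100,1),tcp,np.round(proj("scene",tcp),1))
E
```

```text
c5 (array([309. , 144.8, 322.2, 162.8, 315.4, 153.9]), np.float64(172.1875)) [313.2 133.7]
c7 (array([310.2, 176. , 322.8, 193.6, 316.4, 184.9]), np.float64(154.52)) [314.2 165.8]
c8 (array([310. , 183.7, 322.2, 200.7, 316. , 192.4]), np.float64(138.30555555555557)) [314.2 173.9]
now (array([308. , 184. , 320. , 202. , 313.7, 192.7]), np.float64(137.0)) [0.56998518 0.07824172 0.13272631] [312.5 174.4]
```

```bash
python3 - <<'E'
from h import *
import cv2
im=cv2.imread("pics/now.png");ox,oy,w,h,f=284,140,58,74,8
a=cv2.resize(im[oy:oy+h,ox:ox+w],None,fx=f,fy=f,interpolation=cv2.INTER_CUBIC)[:, :400]
b=a.copy();F=lambda q:(int((q[0]-ox+.5)*f),int((q[1]-oy+.5)*f))
def box(c,th,wx,wy,z,col):
    e=np.array([np.cos(th),np.sin(th),0]);n=np.array([-e[1],e[0],0])
    P=[F(proj("scene",np.array([c[0],c[1],z])+s*wx*e+t*wy*n)) for s,t in((1,1),(1,-1),(-1,-1),(-1,1))]
    cv2.polylines(b,[np.array(P)],True,col,1)
c=(.57,.0782);th=np.pi-3.085
for z,w in((.0547,.028),(.1097,.028),(.1337,.021),(.1687,.021)): box(c,th,w,.006,z,(0,0,255))
pc=(.5745,.077)
for z,hx,hy,col in((.054,.03,.00775,(255,0,0)),(.062,.034,.012,(255,255,0)),(.038,.03,.00775,(255,0,0))): box(pc,np.radians(2.5),hx,hy,z,col)
cv2.imwrite("pics/c9.png",np.hstack([a,b]))
E
```

```text
(no output)
```

View pics/c9.png

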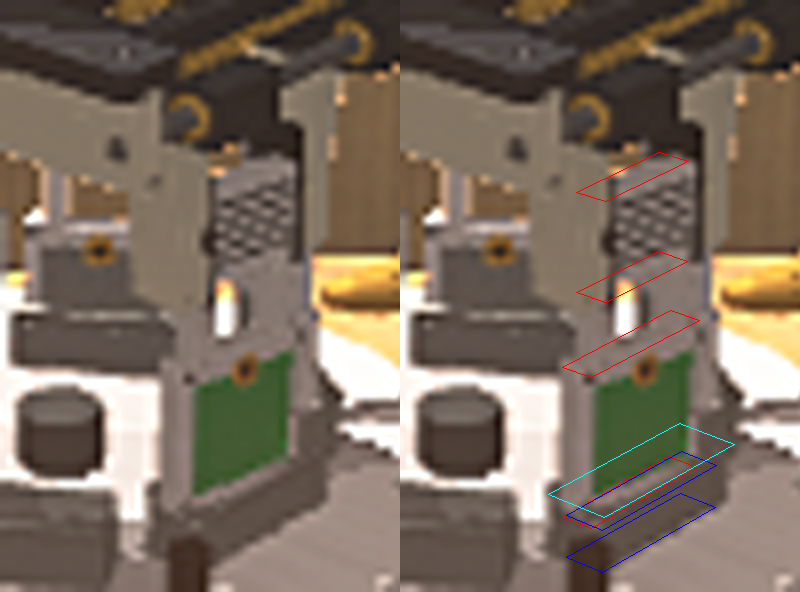

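The overlay shows the mould upright and matching the TCP. The pocket lips (z about 62 mm) fit a centre near (0.573, 0.077), so I need about +2 mm in x and -1 mm in y.

```bash
python3 -m jog '[[0,0,4,0.002,0.003,-0.004],[2.3,-1.5,0,0,0,0],[0,0,0,0,0,0],[0,0,0,0,0,0]]'
python3 -c "
from h import *
go(.572,.0768,.116,-3.09)"
python3 -m jog '[[0,0,-3,0,0,0],[0,0,-3,0,0,0],[0,0,0,0,0,0]]'
python3 -c "
from h import *
from station import status
go(.573,.077,.116,-3.09);print(status.get_state()['moment'])
"
```

```text
t: 14.0
eef_pos: [0.5725, 0.0769, 0.1358]
ee_rot: [3.14, 0.0, -3.089]
force: [-0.8, 1.3, -0.3]
width: 0.0421
need [ -0.5  -0.1 -19.8] [-0.001 -0.    -0.001] F [-0.8  1.3 -0.3] w 0.0421
t: 14.3
eef_pos: [0.5736, 0.0774, 0.1313]
ee_rot: [3.14, 0.003, -3.087]
force: [-1.5, 0.9, 0.1]
width: 0.0423
need [ -0.6  -0.4 -15.3] [-0.002  0.003 -0.003] F [-1.5  0.9  0.1] w 0.0423
[0.69790399 0.99348368 0.16745113]
```

```bash
python3 -m jog '[[0,0,3,-0.002,0.003,-0.003],[-1,1.4,0,0,0,0],[0,0,0,0,0,0],[0,0,-4,0,0,0],[0,0,-6,0,0,0]]'
python3 -c "
from h import *
from station import status
go(.573,.0785,.116,-3.09);print(status.get_state()['moment'])
"
```

```text
t: 14.8
eef_pos: [0.5752, 0.0781, 0.1285]
ee_rot: [-3.138, 0.005, -3.087]
force: [-1.7, -6.0, 10.5]
width: 0.0426
need [ -2.2   0.4 -12.5] [ 0.003  0.005 -0.003] F [-1.7 -6.  10.5] w 0.0426
[-1.90452985  1.90796295  0.27321993]
```

```bash
python3 -m jog '[[-1.5,-0.8,1,0.003,0.005,-0.003],[0,0,0,0,0,0],[0,0,-5,0,0,0],[0,0,0,0,0,0]]'
python3 -c "
from h import *
from station import status
go(.573,.0785,.116,-3.09);print(status.get_state()['moment'])
"
```

```text
t: 15.2
eef_pos: [0.5745, 0.0774, 0.1249]
ee_rot: [3.141, 0.002, -3.089]
force: [0.9, 1.2, -6.8]
width: 0.0421
need [-1.5  1.1 -8.9] [-0.001  0.002 -0.001] F [ 0.9  1.2 -6.8] w 0.0421
[ 0.43676013 -0.60235703  0.2890229 ]
```

Going in (bottom at about 47 mm). I continue gently.

```bash
python3 -m jog '[[0,0.3,-4,0,0.002,0],[0,0,-4,0,0,0],[0,0,0,0,0,0]]'
python3 -c "
from h import *
from station import status
go(.573,.0785,.116,-3.09);print(status.get_state()['moment'])
"
```

```text
t: 15.5
eef_pos: [0.5755, 0.0775, 0.1179]
ee_rot: [-3.141, 0.001, -3.087]
force: [0.8, -0.0, -2.9]
width: 0.0419
need [-2.5  1.  -1.9] [ 0.     0.001 -0.003] F [ 0.8 -0.  -2.9] w 0.0419
[ 0.36611398 -0.18537308  0.33920955]
```

```bash
python3 -m jog '[[0,0,-3,0,0,0],[0,0,0,0,0,0]]'
python3 -m jog '[[0,0,-3,0,0,0],[0,0,0,0,0,0]]'
python3 -m jog '[[0,0,-3,0,0,0],[0,0,0,0,0,0]]'
```

```text
t: 15.7
eef_pos: [0.5758, 0.0775, 0.1154]
ee_rot: [-3.141, 0.002, -3.086]
force: [-0.8, 0.6, -0.4]
width: 0.0423
t: 15.9
eef_pos: [0.5762, 0.0773, 0.1152]
ee_rot: [-3.14, 0.003, -3.085]
force: [-1.6, 1.3, -2.9]
width: 0.0419
t: 16.1
eef_pos: [0.5763, 0.0772, 0.1151]
ee_rot: [-3.139, 0.004, -3.084]
force: [-2.9, 1.9, -3.5]
width: 0.042
```

It stopped on the pocket floor (TCP z 0.115). I release and rise.

```bash
python3 -m jog '[[0,0,0,0,0.003,0],[0,0,0,0,0,0],[0,0,0,0,0,0],[0,0,0,0,0,0]]' 0.66
python3 -m jog '[[0,0,6,0,0,0],[0,0,15,0,0,0],[0,0,25,0,0,0],[0,0,30,0,0,0],[0,0,30,0,0,0],[0,0,20,0,0,0]]'
```

```text
t: 16.5
eef_pos: [0.5761, 0.077, 0.1138]
ee_rot: [-3.139, -0.0, -3.085]
force: [0.3, 0.4, -0.4]
width: 0.0575
t: 17.1
eef_pos: [0.5736, 0.0757, 0.2415]
ee_rot: [-3.136, -0.008, -3.086]
force: [0.1, -0.1, -0.1]
width: 0.0577
```

```bash
python3 -m jog '[[-11,11,0,0,0.004,0.13],[-11,11,0,0.002,0.002,0.13],[-11,11,0,0,0,0.13],[-11,11,0,0,0,0.13],[-11,11,0,0,0,0.13],[-11,11,0,0,0,0.13],[-11,11,0,0,0,0.13],[-11,11,0,0,0,0.13],[-11,11,0,0,0,0.13],[-11,11,0,0,0,0.13],[-11,11,0,0,0,0.13],[-11,11,0,0,0,0.13]]' 0
python3 - <<'E'
from h import *
import cv2
go(.437,.205,.20,-1.571)
im=eyes.grab_frame("scene");cv2.imwrite("pics/now2.png",im)
h=cv2.cvtColor(im[140:240,280:370],cv2.COLOR_BGR2HSV);m=cv2.inRange(h,(45,80,40),(80,255,200))
x,y=np.where(m)[::-1];print("green",x.min()+280,x.max()+280,y.min()+140,y.max()+140,len(x),x.mean()+280,y.mean()+140)
E
```

```text
t: 18.3
eef_pos: [0.44, 0.2112, 0.2514]
ee_rot: [-3.137, -0.001, -1.468]
force: [0.9, -0.1, 0.1]
width: 0.0002
need [ -3.   -6.2 -51.4] [ 0.001  0.004 -0.103] F [ 0.9 -0.1  0.1] w 0.0002
green 311 320 189 201 31 316.0 193.96774193548387
```

```bash
python3 -m jog '[[-3,0,-20,0,0.003,-0.1],[0,0,-40,0,0,0],[0,0,-40,0,0,0],[0,0,-40,0,0,0],[0,0,-30,0,0,0],[0,0,0,0,0,0],[0,0,0,0,0,0]]'
python3 -c "
from h import *
go(.438,.205,.054,-1.571)"
```

```text
t: 19.05
eef_pos: [0.4377, 0.2138, 0.0822]
ee_rot: [-3.132, 0.006, -1.566]
force: [-0.6, 0.5, 0.1]
width: 0.0006
need [  0.3  -8.8 -28.2] [-0.006  0.009 -0.005] F [-0.6  0.5  0.1] w 0.0006
```

```bash
python3 -m jog '[[0,0,-14,-0.006,0.009,-0.005],[0,0,-14,0,0,0],[0,-4,0,0,0,0],[0,-8,0,0,0,0],[0,0,0,0,0,0]]'
python3 -c "
from h import *
go(.438,.18,.054,-1.571)"
```

```text
t: 19.55
eef_pos: [0.4413, 0.2043, 0.0586]
ee_rot: [-3.135, 0.006, -1.572]
force: [-0.7, 1.4, -0.9]
width: -0.0001
need [ -3.3 -24.3  -4.6] [-0.006  0.006  0.001] F [-0.7  1.4 -0.9] w -0.0001
```

```bash
python3 -m jog '[[-2,-8,-3,-0.004,0.004,0],[0,-8,-1,0,0,0],[0,-8,0,0,0,0],[0,-8,0,0,0,0],[1,-8,0,0,0,0],[2,-8,0,0,0,0],[2,-8,0,0,0,0]]'
python3 -c "
from h import *
go(.448,.115,.054,-1.571)"
```

```text
t: 20.25
eef_pos: [0.4448, 0.1454, 0.0562]
ee_rot: [-3.137, 0.006, -1.572]
force: [-1.4, 2.6, -0.6]
width: 0.0005
need [  3.2 -30.4  -2.2] [-0.006  0.005  0.001] F [-1.4  2.6 -0.6] w 0.0005
```

```bash
python3 -m jog '[[2,-7,-1,0,0,0],[3,-7,0,0,0,0],[3,-7,0,0,0,0],[3,-5,0,0,0,0],[0,0,0,0,0,0]]'
python3 -c "
from h import *
go(.455,.105,.054,-1.571)"
```

```text
t: 20.75
eef_pos: [0.4573, 0.1155, 0.0552]
ee_rot: [-3.137, 0.005, -1.573]
force: [0.4, -0.8, 0.7]
width: 0.0006
need [ -2.3 -10.5  -1.2] [-0.005  0.005  0.002] F [ 0.4 -0.8  0.7] w 0.0006
```

```bash
python3 -m jog '[[0,2,0,0,0,0],[0,0,0,0,0,0],[0,0,0,0,0,0],[0,0,0,0,0,0],[0,0,0,0,0,0]]'
cat > g.py <<'E'
from h import *
import cv2
im=eyes.grab_frame("scene")
h=cv2.cvtColor(im[140:240,230:380],cv2.COLOR_BGR2HSV);m=cv2.inRange(h,(45,80,40),(80,255,200))
y,x=np.where(m);print("green",len(x),x.min()+230,x.max()+230,y.min()+140,y.max()+140)
for n,a in(("load",-87.5),("inject",-27.5)):
    th=np.radians(a);r=np.array([np.cos(th),np.sin(th),0]);t=np.array([-r[1],r[0],0])
    c=np.array([.571,.157,.0])+.086*r
    print(n,[np.round(proj("scene",c+s*.02*t+[0,0,z])) for s in(1,-1) for z in(.093,.055)])
E
python3 g.py
```

```text
t: 21.25
eef_pos: [0.4574, 0.1176, 0.0551]
ee_rot: [-3.137, 0.005, -1.573]
force: [0.2, 0.3, 0.5]
width: 0.0002
green 22 321 323 185 196
load [array([320., 186.]), array([320., 198.]), array([311., 191.]), array([311., 204.])]
inject [array([318., 172.]), array([318., 184.]), array([323., 178.]), array([323., 190.])]
```

```bash
python3 -m jog '[[0,0,20,0,0,0],[0,0,40,0,0,0],[0,0,40,0,0,0],[0,0,40,0,0,0],[0,0,30,0,0,0],[0,30,10,0,0,0],[0,40,0,0,0,0],[-5,40,0,0,0,0],[-5,40,0,0,0,0],[-5,40,0,0,0,0],[-5,40,0,0,0,0],[0,0,0,0,0,0]]'
python3 g.py; python3 - <<'E'
from h import *
import cv2
t=eyes.grab_frame("top");cv2.imwrite("pics/t9.png",t);s=eyes.grab_frame("scene");cv2.imwrite("pics/s9.png",s)
g=cv2.cvtColor(t,cv2.COLOR_BGR2GRAY)
# mean brightness on peg circle r=.13 at z=.065 vs angle
A=np.arange(-180,180,5);v=[]
for a in A:
    th=np.radians(a);u,w=proj("top",[.571+.129*np.cos(th),.157+.129*np.sin(th),.065]);v.append(int(g[round(w)-1:round(w)+2,round(u)-1:round(u)+2].min()))
print(dict(zip(A.tolist(),v)))
E
```

```text
t: 22.5
eef_pos: [0.4328, 0.3547, 0.2445]
ee_rot: [-3.136, 0.007, -1.575]
force: [0.2, -0.4, -0.6]
width: 0.0006
green 4 321 323 187 189
load [array([320., 186.]), array([320., 198.]), array([311., 191.]), array([311., 204.])]
inject [array([318., 172.]), array([318., 184.]), array([323., 178.]), array([323., 190.])]
{-180: 227, -175: 227, -170: 227, -165: 227, -160: 227, -155: 190, -150: 63, -145: 180, -140: 227, -135: 227, -130: 227, -125: 227, -120: 227, -115: 227, -110: 227, -105: 227, -100: 227, -95: 126, -90: 56, -85: 155, -80: 227, -75: 227, -70: 226, -65: 226, -60: 227, -55: 224, -50: 220, -45: 221, -40: 221, -35: 166, -30: 41, -25: 166, -20: 170, -15: 224, -10: 224, -5: 220, 0: 220, 5: 220, 10: 223, 15: 223, 20: 221, 25: 174, 30: 30, 35: 137, 40: 218, 45: 222, 50: 220, 55: 224, 60: 220, 65: 226, 70: 226, 75: 226, 80: 225, 85: 188, 90: 30, 95: 65, 100: 223, 105: 223, 110: 223, 115: 223, 120: 223, 125: 224, 130: 225, 135: 226, 140: 225, 145: 154, 150: 56, 155: 67, 160: 227, 165: 227, 170: 227, 175: 227}
```

```bash
cat > w.py <<'E'
from h import *
import cv2
g=cv2.cvtColor(eyes.grab_frame("top"),cv2.COLOR_BGR2GRAY).astype(float)
O=np.arange(0,60,1.0);b=[]
for o in O:
    s=0
    for k in range(6):
        th=np.radians(-177.5+o+60*k);u,w=proj("top",[.571+.129*np.cos(th),.157+.129*np.sin(th),.065])
        s+=min(cv2.getRectSubPix(g.astype(np.float32),(3,3),(u,w)).mean(),230)
    b.append(s/6)
i=np.argsort(b)[:4];print("wheel angle mod 60:",O[i],np.round(np.array(b)[i]))
E
python3 w.py; python3 -m jog '[[0,0,0,0,0,0],[0,0,0,0,0,0],[0,0,0,0,0,0],[0,0,0,0,0,0],[0,0,0,0,0,0],[0,0,0,0,0,0]]'; python3 w.py
```

```text
wheel angle mod 60: [28. 27. 29. 26.] [70. 74. 81. 95.]
t: 23.3
eef_pos: [0.4343, 0.3466, 0.2462]
ee_rot: [-3.135, 0.008, -1.582]
force: [-0.2, -0.4, -0.1]
width: 0.0002
wheel angle mod 60: [28. 27. 29. 26.] [69. 73. 80. 95.]
```

The wheel has stalled at about 28° (just short of half-way), so I go back and push the same peg a little further.

```bash
python3 -m jog '[[3,-32,0,-0.006,0.006,0],[3,-32,0,0,0,0],[3,-32,0,0,0,0],[3,-32,0,0,0,0],[3,-32,0,0,0,0],[0,-25,0,0,0,0],[0,0,0,0,0,0]]'
python3 -c "
from h import *
go(.453,.155,.054,-1.571)"
```

```text
t: 24.05
eef_pos: [0.4487, 0.1563, 0.2456]
ee_rot: [-3.142, 0.001, -1.579]
force: [-0.7, -0.3, 0.0]
width: 0.0005
need [   4.3   -1.3 -191.6] [-0.001  0.     0.008] F [-0.7 -0.3  0. ] w 0.0005
```

```bash
python3 -m jog '[[4,0,-30,0,0,0.008],[0,0,-30,0,0,0],[0,0,-30,0,0,0],[0,0,-30,0,0,0],[0,0,-25,0,0,0],[0,0,0,0,0,0],[0,0,0,0,0,0]]'
python3 -c "
from h import *
go(.453,.155,.054,-1.571)"
```

```text
t: 24.75
eef_pos: [0.4547, 0.158, 0.0989]
ee_rot: [-3.135, 0.005, -1.571]
force: [0.5, -0.2, 0.6]
width: 0.0004
need [ -1.7  -3.  -44.9] [-0.005  0.006  0.   ] F [ 0.5 -0.2  0.6] w 0.0004
```

```bash
python3 -m jog '[[-2,-2,-15,-0.005,0.006,0],[0,0,-15,0,0,0],[0,0,-13,0,0,0],[0,0,0,0,0,0],[0,-8,0,0,0,0],[0,-8,0,0,0,0],[0,-8,0,0,0,0],[0,-6,0,0,0,0]]'
python3 w.py; python3 -c "
from h import *
go(.46,.10,.054,-1.571)"
```

```text
t: 25.55
eef_pos: [0.4566, 0.1277, 0.0602]
ee_rot: [-3.132, 0.007, -1.568]
force: [0.1, -0.5, -0.9]
width: 0.0004
wheel angle mod 60: [28. 27. 29. 26.] [69. 72. 76. 85.]
need [  3.6 -27.1  -6.2] [-0.007  0.009 -0.002] F [ 0.3 -0.3 -0.4] w 0.0003
```

```bash
python3 -m jog '[[0,-6,-5,-0.005,0.006,0],[0,-6,0,0,0,0],[1,-6,0,0,0,0],[1,-5,0,0,0,0],[0,-3,0,0,0,0],[0,0,0,0,0,0],[0,0,0,0,0,0],[0,0,0,0,0,0]]'
python3 w.py; python3 -c "
from h import *
go(.46,.10,.054,-1.571)"
```

```text
t: 26.4
eef_pos: [0.4592, 0.0985, 0.0553]
ee_rot: [-3.138, 0.002, -1.57]
force: [-2.2, -4.7, 1.7]
width: 0.0003
wheel angle mod 60: [47. 48. 46. 49.] [69. 70. 78. 83.]
need [ 1.5  2.1 -1.1] [-0.001  0.002 -0.001] F [-2.3 -4.1  0.9] w 0.0003
```

The wheel is at 47°, and something presses on the finger, probably a pocket lip against its inner side. I draw the tool outwards to free it.

```bash
python3 -m jog '[[-6,-3,0,0,0,0],[-10,-3,0,0,0,0],[-10,-2,0,0,0,0],[-10,0,0,0,0,0],[0,0,0,0,0,0],[0,0,0,0,0,0],[0,0,0,0,0,0]]'
python3 w.py; python3 -c "
from h import *
go(.425,.09,.054,-1.571)"
```

```text
t: 27.15
eef_pos: [0.4188, 0.0898, 0.0554]
ee_rot: [-3.138, 0.003, -1.569]
force: [0.5, 0.1, -0.3]
width: 0.0002
wheel angle mod 60: [ 0.  1. 59.  2.] [64. 66. 75. 83.]
need [ 6.1  0.2 -1.4] [-0.002  0.003 -0.002] F [ 0.1 -0.4  0.2] w 0.0005
```

Free, and the wheel has run to the next stop (60°). I retreat and take the last look.

```bash
python3 -m jog '[[0,0,20,0,0,0],[0,0,40,0,0,0],[0,0,40,0,0,0],[0,0,40,0,0,0],[0,0,40,0,0,0],[0,40,10,0,0,0],[0,45,0,0,0,0],[0,45,0,0,0,0],[0,45,0,0,0,0],[0,45,0,0,0,0],[0,40,0,0,0,0],[0,0,0,0,0,0]]'
python3 w.py; python3 g.py; python3 - <<'E'
from h import *
import cv2
t=eyes.grab_frame("top");s=eyes.grab_frame("scene")
a=cv2.resize(s[120:300,235:445],(420,360),interpolation=cv2.INTER_CUBIC);b=cv2.resize(t[130:250,235:475],(800,400),interpolation=cv2.INTER_CUBIC)[:, :800]
c=cv2.resize(s[130:215,290:365],None,fx=2.35*1.8,fy=2.35*1.8,interpolation=cv2.INTER_CUBIC)[:360]
b=cv2.resize(t[140:255,235:475],(500,240),interpolation=cv2.INTER_CUBIC)
o=np.zeros((600,800,3),np.uint8);o[:360,:420]=a;o[:c.shape[0],425:425+c.shape[1]]=c;o[360:,:500]=b;cv2.imwrite("pics/c10.png",o)
E
```

```text
t: 28.4
eef_pos: [0.4194, 0.3596, 0.2556]
ee_rot: [-3.135, 0.006, -1.575]
force: [-0.5, -1.5, -0.6]
width: 0.0004
wheel angle mod 60: [ 0.  1. 59.  2.] [69. 70. 83. 90.]
green 37 314 318 175 189
load [array([320., 186.]), array([320., 198.]), array([311., 191.]), array([311., 204.])]
inject [array([318., 172.]), array([318., 184.]), array([323., 178.]), array([323., 190.])]
```

View pics/c10.png

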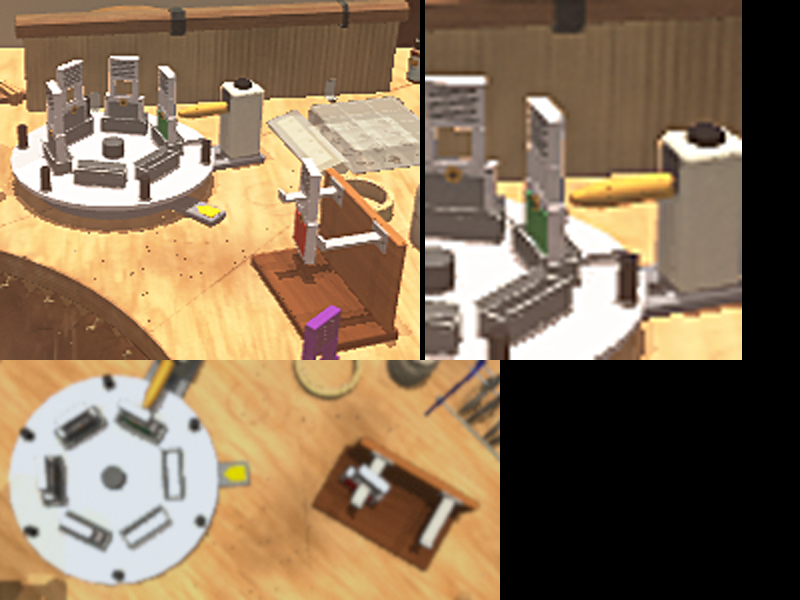

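The last picture shows the green mould upright and seated at the nozzle (crop pixels 545,190), with the loading pocket empty. The red mould still hangs on its hook and the purple one is where it was.

```bash
python3 -c "
from station import workorder
print(workorder.job_done())"
```

```text
the job is handed in; nothing more can be done
None
```

The green mould is off its hook, standing in the wheel pocket, and has been turned one click anticlockwise to the injector nozzle. I handed the job in at about 28.5 s of the 58 s allowed.

**Seating the mould:** It caught on the pocket lips on the first tries. I shifted it a few millimetres and pressed gently (about 12 N at most) until it went down to the floor. I then let go and did not touch it again.

**Turning the wheel:** The first push stalled at about 28°, just short of half-way. I lifted clear, came back and pushed the same peg further. At about 47° the wheel stopped with roughly 5 N on the finger, probably a pocket lip touching it. I drew the finger outwards and the wheel ran on to the next stop by itself.

**Last checks:**
- **Wheel:** it measures 0–1° from the next stop, by the pegs in the top camera.
- **Green mould:** it stands upright and seated in front of the nozzle. The measured green patch was a few pixels to the left of my predicted position; in the picture the mould is clearly in the nozzle pocket.
- **Surroundings:** the red mould still hangs on its hook, and the purple look-alike and the tape show no sign of having moved. The nippers and most of the powder jar were outside the last picture, so I did not check them again. The arm never worked near either.
- **Arm:** it ended clear of everything, with no contact force beyond sensor noise.

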